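# Index the wafer stage to the gold wafer

### The arm

A 6-joint arm with a two-finger parallel gripper is mounted at the origin on the work surface. World frame = base frame: x ahead of the robot, y to its left, z up, the work surface at z = 0. Lengths are in m, angles in rad, forces in N, time in s.
With the tool pointing down it reaches from about 0.325 to 0.925 m from the base axis. Payload 3.1 kg.
Tool frame: the origin (TCP) lies between the finger pads; the fingertips stand 25 mm ahead of it and the grasp point (between the pads) lies 6 mm ahead of it (bot.nose_length is the distance from the TCP to the fingertips, in m); z points along the fingers, y is the line along which they close (so a half turn about z gives the same grasp; the last joint's range is limited). The gripper opens to 85 mm and grips with 20 to 120 N. Pads are 22 mm wide; open, the fingers measure 114 mm over their backs; the gripper's body (76 mm by 85 mm) begins 54 mm behind the grasp point. The pads swing forward as they close: fully open they stand 13 mm farther back than shut.
Start: joints at [-1.289, 0.217, 1.613, -0, 1.311, -0.112], TCP at [0.24, -0.577, 0.225] pointing down, gripper open.
Joint ranges: [-2.75, 2.75], [-0.78, 2.1], [0.31, 2.55], [-1.13, 4.27], [0.13, 2.63], [-2.58, 2.58]. Speed limits (rad/s): [2.79, 2.79, 3.14, 3.14, 3.14, 3.14].

### API

Orientations are given as a unit quaternion [x, y, z, w].
In Python, from plant import bot, imaging, job gives the robot as it stands.
- The arm moves only by the shell command python3 -m inch 'ROWS' [FORCE]. ROWS is JSON, one flat list of numbers, 5 for each row, row after row: the finger opening in cm, from 0 to 8.54, then the shift along the tool's x, y, z in cm, then the turn about the tool's z in degrees. In form: [grip, x, y, z, turn, grip, x, y, z, turn, ...]. A call has 1 to 20 rows; each row is the pose to reach, as a shift and turn from the pose commanded when the call began, along the tool's axes at that moment; what a row does not reach only later rows make up. A row lasts 1/10 s, in which the tool goes at most 50 mm and 8.59 degrees, less where a joint would pass 70% of its speed; a pose out of reach is approached as far as the arm can. A call with a gripper value outside its range is refused whole. The fingers move at their own pace and stop on an object; FORCE is the grip in N (left out, the last holds). Time passes only in rows, so rows that repeat a pose let the fingers close. It gives the time, the measured TCP pose, the force, the opening and the grip force at its end, in the units of the state.
- bot.read_state(): the state, without advancing time (a new reading comes with each control period).
- imaging.grab_frame(name): name is "scene" or "side" or "wrist"; returns a dict with "image" (400x640x3 uint8, red, green, blue), "fx", "fy", "cx", "cy" (pixels), "R" (3x3) and "t" (3): a world point X has camera coordinates R X + t. Camera axes: x right, y down, z forward; pixel columns grow to the right and rows downward; lengths in m; the calibration is good to about 2 mm. A picture is of the moment at which its call begins. There is no depth.
- job.close_job(): hands the job in; it is judged then, once.
The state is a dict: "time": time; "joint_positions": joint angles; "qd": joint speeds; "joint_efforts": joint torques, N m; "tcp_pos": TCP position; "tool_rot": TCP orientation; "contact_force": force on the tool from outside, world axes, zero at the start; "wrist_torque": the same for the moment, N m; "finger_gap": opening from 0.0 (shut) to 1.0 (fully open); "grasp_force": force on a finger pad.
Only numpy, scipy, OpenCV 4.12 (cv2) and the standard library are available. Lean on these libraries where they do the work, as an engineer would, in place of code of your own. Each camera call takes 0.05 s, during which the arm holds its last target. There are 200 camera calls.

### The job

Bring the gold wafer under the microscope: pull the stage's index plunger out against its spring, twist its T-grip a quarter turn so that it stays out by itself, and turn the platter one station by its red knob. Then twist the T-grip back and ease the platter along until the pin drops fully home in the bore, without forcing the pin. Leave the wafers lying in their nests and do not disturb the things around the stage.

Things in the scene. Friction and masses are not known exactly. Their poses are not given: they have to be found in the camera images.
- stage: Black base plate 300 x 330 x 18 mm, fixed; carries platter, plunger and microscope. Origin on the platter's upright axis at table height; the plate reaches from -140 to +160 mm in x, -175 to +155 in y. Directions below are angles from its +x, counter-clockwise from above. The microscope's column (30 mm thick, 343 mm high) stands at x +125, y +112 mm; its arm and head hang over 30 degrees.
- platter: Dark grey platter, 244 mm across; flat top at height 72 mm, rim bevelled from radius 104 out. Turns both ways about its z with light friction (0.15 N m); origin and starting yaw are the stage's. Six nests (three 5 mm pins each) 60 degrees apart at radius 64 mm; in the bevel six bores 60 degrees apart. The pin, at the start home in one, drops fully only within about 0.9 mm of a bore's middle.
- plunger: Fixed steel sleeve, 23 mm thick, of the index plunger, at 270 degrees of the stage. Origin where its axis meets the bevel (radius 113, height 66 mm). Its z axis is the pull direction: upward, leaning outward 35 degrees from vertical. Its end, 44 mm along z, has a slot along its x axis, 11 mm deep and 6.5 mm wide.
- plunger_grip (a point): Centre of the plunger's orange T-grip: a bar 44 mm long (along this x), 12 mm wide (y), 20 mm high (z, the pull axis), on a thin stem; 70 mm along z from the plunger's origin when home, 26 mm above the sleeve's end (16 mm clear under the bar). At the start the bar lies along the plunger's x.
- plunger_pull (a joint): How far the plunger is pulled out, m: 0 = pin home 6 mm deep in a bore; about 0.006 = pin riding on the bevel between bores; about 0.0047 = only its rounded nose in a bore's mouth; about 0.0103 = held out by the twist; 0.014 = end stop. Spring 8 N at 0, 11 N at the stop.
- plunger_twist (a joint): Turn of the T-grip about the plunger's z, rad, from -1.6 to 1.6. 0 = cross pin in line with the slot (start). It turns only when pulled out 10.3 mm or more; let go when turned 1 rad or more either way, the cross pin rests on the sleeve's end and holds the plunger out. Turned back to within 0.1 rad of 0 and let go, the spring drives the pin in.
- turn_knob_grip (a point): Red upright knob by which the platter is turned, 18 mm thick, from 80 to 118 mm height; this point is on its axis at height 102 mm. It stands at radius 90 mm on the platter (180 degrees at the start), spins freely and has 0.8 mm of play on its stud each way along the turn.
- gold_wafer (a point): Centre (half-way up) of the gold 50 mm wafer on its white carrier disc, together 50 mm across and 4 mm thick, lying loose in one of the platter's nests. It starts at 330 or at 90 degrees of the stage, so one station to one side or the other of the microscope.
- violet_wafer (a point): Centre (half-way up) of the violet 50 mm wafer on its white carrier disc, together 50 mm across and 4 mm thick, lying loose in one of the platter's nests. It starts in the other of the nests at 330 and 90 degrees.
- grey_wafer (a point): Centre (half-way up) of the grey 50 mm wafer on its white carrier disc, together 50 mm across and 4 mm thick, lying loose in one of the platter's nests. It starts under the microscope, at 30 degrees.
- blue_wafer (a point): Centre (half-way up) of the blue 50 mm wafer on its white carrier disc, together 50 mm across and 4 mm thick, lying loose in one of the platter's nests. It starts at 270 degrees.
- inspection (a point): Point on the microscope's axis at the height of the wafers' centres: 30 degrees of the stage, 64 mm from the platter's axis. The microscope's head hangs over it: objective 30 mm thick from height 122 mm, head 55 mm square at 204 to 266 mm, top at 335 mm; its arm to the column is at 215 to 255 mm.
- positioner: Bystander: black probe positioner, base 62 x 46 mm, 100 mm high, loose on the table left of the stage. Origin under its base.
- wafer_box: Bystander: pale round wafer box, 80 mm across, 27 mm high, loose on the table right of the stage. Origin under its centre.
- tweezers: Bystander: steel wafer tweezers, 128 mm long, 5 mm thick, loose on the table right of the stage. Origin under the middle.

How it is judged:
On the way, in this order (a step that is already met when the one before it is completed fails the run):
1. the plunger is pulled, twisted and holds itself out with the hand off it (value of joint plunger_pull above 0.0085 m and (value of joint plunger_twist above 0.7 rad or value of joint plunger_twist below -0.7 rad) and contact force between the fingers and plunger below 0.2 N), for 0.2 s.
2. the gold wafer has come round to near the microscope's axis (horizontal distance between gold_wafer and inspection below 0.025 m), for 0.1 s.
At the end, for the whole second after the job is handed in: The gold wafer lies within 4 mm of the microscope's axis (seen from above), the plunger's pin is home in a bore (pull under 1.5 mm), its grip twisted back to within 0.3 rad of in line, and the platter is at rest (horizontal distance between gold_wafer and inspection below 0.004 m and value of joint plunger_pull below 0.0015 m and value of joint plunger_twist between -0.3 and 0.3 rad and angular speed of platter below 0.05 rad/s); the robot touches nothing.
It fails at once if the pin is forced (more than 40 N between it and the platter) (contact force between platter and plunger above 40 N).
It fails at once if the positioner, wafer box or tweezers are moved by more than 15 mm (distance of any of positioner, wafer_box, tweezers from where it was at the start of the episode above 0.015 m).
It fails at once if a wafer leaves its nest (8 mm sideways or 7 mm up) (horizontal distance between any of gold_wafer, violet_wafer, grey_wafer, blue_wafer and platter above 0.072 m or horizontal distance between any of gold_wafer, violet_wafer, grey_wafer, blue_wafer and platter below 0.056 m or height (world z) of any of gold_wafer, violet_wafer, grey_wafer, blue_wafer above 0.081 m).
It also fails if it takes over 72 s, if anything falls off the work surface, if the arm or the gripper's body presses on something with over 40 N, if the wrist force passes 120 N, or if a joint passes its speed limit or range.

## Working session

There is one attempt and no reset: what is moved stays moved. The work goes in short steps, Python scripts to look and compute and a shell command to move; the robot and the scene stay as the last step left them, time stands still between calls to the robot, and variables do not carry over. Pictures are saved under pics/ and viewed, at most 13 in all, crops included, and the job is handed in when it is done.

```bash
ls; mkdir -p pics
python3 - <<'E'
from plant import bot,imaging
import cv2,numpy as np
s=bot.read_state();print(s)
ims=[]
for n in("scene","side","wrist"):
    f=imaging.grab_frame(n);cv2.imwrite(f"pics/{n}0.png",f["image"][:,:,::-1]);np.savez(f"pics/{n}0.npz",**f)
    print(n,f["fx"],f["cx"],f["cy"],(-f["R"].T@f["t"]).round(3),f["R"].round(2).tolist())
E
```

```text
pics
{'time': 0.0, 'joint_positions': array([-1.28919569e+00,  2.17741511e-01,  1.61494487e+00,  1.33989756e-05,
        1.31130069e+00, -1.12177992e-01]), 'qd': array([ 0.00062769, -0.0001581 ,  0.00017502, -0.00049016, -0.00012723,
        0.00038672]), 'joint_efforts': array([ 8.21520753e-04, -3.96849954e+01, -3.03848863e+01, -4.04995239e-05,
        9.75460309e-03,  2.81427511e-06]), 'tcp_pos': array([ 0.23960361, -0.57634307,  0.22377053]), 'tool_rot': array([ 9.80679468e-01,  1.95617861e-01, -9.48462159e-05, -1.19346628e-03]), 'contact_force': array([-1.46905535, -0.46294439,  0.23258573]), 'wrist_torque': array([ 0.02045567,  0.03305629, -0.03023881]), 'grasp_force': 0.0, 'finger_gap': 1.0001702593559543}
scene 387.0961932980512 315.8562956593545 201.18924009002257 [ 1.184 -0.336  0.698] [[0.58, 0.81, -0.02], [0.51, -0.38, -0.77], [-0.63, 0.44, -0.64]]
side 459.6064838704345 321.2721108766819 199.73691859747652 [0.185 0.567 0.849] [[-0.79, -0.61, -0.01], [-0.45, 0.6, -0.66], [0.41, -0.52, -0.75]]
wrist 306.2244434578677 318.5203817560094 195.9662156878218 [ 0.311 -0.546  0.373] [[0.38, -0.92, -0.0], [-0.88, -0.37, 0.3], [-0.28, -0.11, -0.95]]
```

View pics/scene0.png

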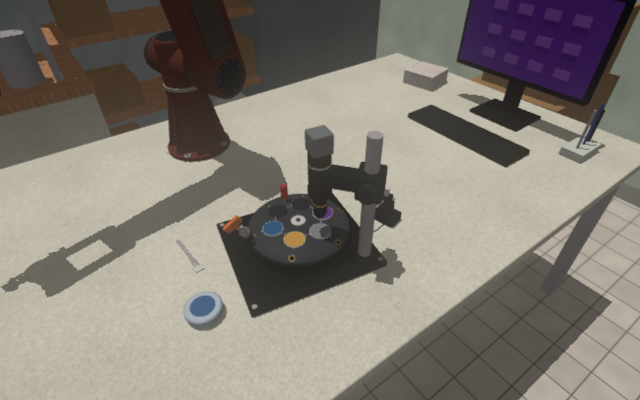

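View pics/side0.png

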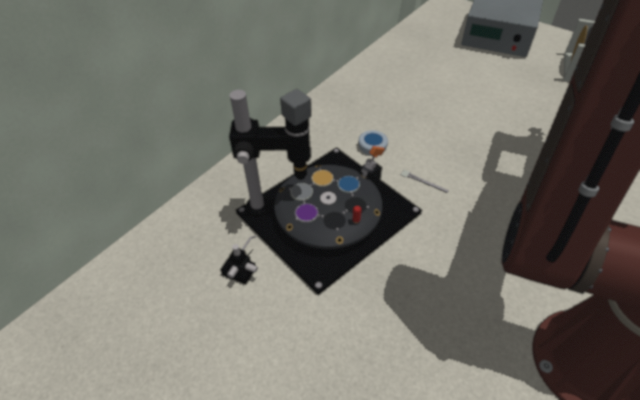

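The scene view shows the stage with the red knob at (284,190), orange grip at (232,224), blue wafer at (272,228), gold (294,240), grey (319,231) and violet (326,213). The side view shows the same layout with gold at (322,178), blue (348,184) and violet (306,212). Gold is next to blue, so it starts at 330° and the platter must turn +60° (CCW).

```bash
cat > h.py <<'E'
import numpy as np,cv2
from scipy.spatial.transform import Rotation as Rot
def ray(f,u,v):
    d=f["R"].T@np.array([(u-f["cx"])/f["fx"],(v-f["cy"])/f["fy"],1]);return -f["R"].T@f["t"],d/np.linalg.norm(d)
def plane(f,u,v,z):
    c,d=ray(f,u,v);return c+d*(z-c[2])/d[2]
def tri(rs):
    A=sum(np.eye(3)-np.outer(d,d) for c,d in rs);b=sum((np.eye(3)-np.outer(d,d))@c for c,d in rs);return np.linalg.solve(A,b)
HS={"red":[(0,6),(174,180)],"orange":[(7,14)],"gold":[(15,25)],"blue":[(98,112)],"violet":[(135,160)]}
def blobs(f,name,smin=110,vmin=60,box=None):
    h=cv2.cvtColor(np.ascontiguousarray(f["image"]),cv2.COLOR_RGB2HSV)
    m=sum(((h[...,0]>=a)&(h[...,0]<=b)).astype(np.uint8) for a,b in HS[name])*(h[...,1]>smin)*(h[...,2]>vmin)
    m=m.astype(np.uint8)
    if box:
        k=np.zeros_like(m);k[box[1]:box[3],box[0]:box[2]]=1;m*=k
    n,l,st,ce=cv2.connectedComponentsWithStats(m)
    return [(int(st[i,4]),ce[i].round(1).tolist(),st[i,:4].tolist()) for i in sorted(range(1,n),key=lambda i:-st[i,4])[:3] if st[i,4]>8]
def load(p): return dict(np.load(p))
E
python3 - <<'E'
from h import *
for n,b in(("scene",(200,170,350,270)),("side",(230,100,430,290)),("wrist",None)):
    f=load(f"pics/{n}0.npz")
    for k in HS: print(n,k,[(x,plane(f,*x[1],.076).round(4).tolist()) for x in blobs(f,k,box=b)])
E
```

```text
scene red [((81, [283.6, 190.8], [280, 184, 7, 15]), [0.4822, 0.0514, 0.076])]
scene orange [((194, [232.0, 224.4], [222, 216, 21, 17]), [0.5187, -0.1149, 0.076])]
scene gold [((232, [294.1, 238.6], [284, 232, 21, 14]), [0.6456, -0.0225, 0.076]), ((25, [290.9, 258.3], [288, 255, 7, 7]), [0.6913, -0.0605, 0.076]), ((19, [319.5, 206.1], [314, 205, 12, 3]), [0.5881, 0.0903, 0.076])]
scene blue [((187, [272.5, 227.7], [264, 222, 19, 13]), [0.5856, -0.0436, 0.076])]
scene violet [((42, [327.5, 212.6], [323, 207, 9, 11]), [0.6195, 0.0916, 0.076])]
side red [((130, [356.6, 213.0], [353, 205, 9, 18]), [0.5196, 0.0177, 0.076])]
side orange [((94, [376.2, 150.9], [370, 147, 14, 10]), [0.5938, -0.1751, 0.076])]
side gold [((210, [322.1, 177.0], [313, 170, 19, 15]), [0.6462, -0.024, 0.076]), ((17, [339.2, 239.8], [337, 238, 5, 5]), [0.5075, 0.099, 0.076]), ((11, [288.5, 227.1], [287, 225, 4, 5]), [0.6133, 0.1369, 0.076])]
side blue [((199, [348.3, 183.0], [340, 177, 18, 14]), [0.586, -0.045, 0.076]), ((139, [372.9, 138.7], [365, 134, 17, 10]), [0.6252, -0.2082, 0.076])]
side violet [((220, [306.2, 211.8], [297, 205, 20, 15]), [0.6097, 0.0811, 0.076])]
wrist red []
wrist orange []
wrist gold []
wrist blue []
wrist violet []
```

View pics/wrist0.png

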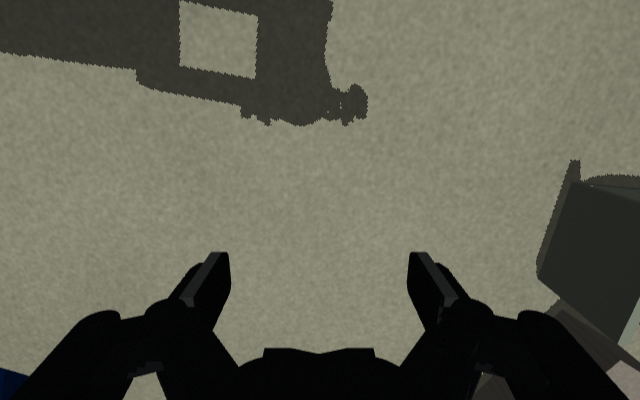

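Run:
```python
from h import *
S=load("pics/scene0.npz");D=load("pics/side0.npz")
px={"red":((283.6,190.8),(356.6,213)),"orange":((232,224.4),(376.2,150.9)),"gold":((294.1,238.6),(322.1,177)),"blue":((272.5,227.7),(348.3,183)),}
P={}
for k,(a,b) in px.items():
    P[k]=tri([ray(S,*a),ray(D,*b)]);print(k,P[k].round(4))
# fit pose from wafers (plane 76) + knob
ob={-30:[(.6456,-.0225),(.6462,-.024)],-90:[(.5856,-.0436),(.586,-.045)],90:[(.6097,.0811)]}
A=[];B=[]
for a,ps in ob.items():
    for p in ps: A.append(.064*np.exp(1j*np.radians(a)));B.append(complex(*p))
A+= [-.09];B+=[complex(*P["red"][:2])]
A=np.array(A);B=np.array(B)
q=(np.conj(A-A.mean())*(B-B.mean())).sum();yaw=np.angle(q);c=B.mean()-A.mean()*np.exp(1j*yaw)
print("c",c,"yaw",np.degrees(yaw),"res",abs(c+A*np.exp(1j*yaw)-B).round(4))
g=c+.1532*np.exp(1j*(yaw-np.pi/2));print("grip",g,"knob",c-.09*np.exp(1j*yaw))
from plant import bot
s=bot.read_state();R=Rot.from_quat(s["tool_rot"]).as_matrix();print(R.round(3))
d=R.T@(np.array([g.real,g.imag,.18])-s["tcp_pos"]);print("shift cm",d*100)
```

```text
red [0.5093 0.0357 0.1006]
orange [ 0.569  -0.1311  0.1225]
gold [ 0.646  -0.0231  0.0767]
blue [ 0.5859 -0.0441  0.0766]
c (0.5976889128661934+0.018563683871509896j) yaw -10.881826731281372 res [0.001  0.0007 0.0007 0.0008 0.0003 0.0002]
grip (0.5687672082785011-0.13188157196509753j) knob (0.5093072351553927+0.0355542413969166j)
[[ 0.923  0.384 -0.001]
 [ 0.384 -0.923  0.002]
 [ 0.    -0.002 -1.   ]]
shift cm [ 47.4554928  -28.42372823   4.46678712]
```

```bash
python3 -m inch '[5,4,-2.4,0.3,3,5,8,-4.8,0.6,6,5,12,-7.2,0.9,9,5,16,-9.6,1.2,12,5,20,-12,1.5,15,5,24,-14.4,1.8,18,5,28,-16.8,2.1,21,5,32,-19.2,2.4,24,5,36,-21.6,2.7,27,5,40,-24,3,30,5,44,-26.4,3,33,5,47.5,-28.4,3,33.5,5,47.5,-28.4,3,33.5,5,47.5,-28.4,3,33.5]' 30
python3 - <<'E'
from h import *
from plant import bot,imaging
s=bot.read_state();R=Rot.from_quat(s["tool_rot"]).as_matrix();print(s["tcp_pos"],R.round(3),s["joint_positions"],s["finger_gap"])
f=imaging.grab_frame("wrist");np.savez("pics/w1.npz",**f);cv2.imwrite("pics/w1.png",f["image"][:,:,::-1])
b=blobs(f,"orange");print(b)
for x in b[:1]:print(plane(f,*x[1],.1333))
b=blobs(f,"blue");print([(x,plane(f,*x[1],.076)) for x in b])
E
```

```text
time: 1.55
tcp_pos: [0.5694, -0.1319, 0.1946]
tool_rot: [0.996, -0.094, -0.001, 0.0]
contact_force: [-0.0, 0.4, -0.5]
finger_gap: 0.583
grasp_force: 0.0
[ 0.56940726 -0.13186909  0.19456551] [[ 0.982 -0.187 -0.001]
 [-0.187 -0.982 -0.   ]
 [-0.001  0.001 -1.   ]] [-3.47262048e-01  1.60137197e-01  1.73871762e+00 -7.28248200e-04
  1.24386261e+00  1.41218936e+00] 0.5827508410584467
[(855, [314.4, 204.2], [289, 192, 59, 31])]
[ 0.5743898  -0.12936226  0.1333    ]
[((2468, [431.5, 66.7], [405, 38, 54, 58]), array([ 0.65280605, -0.24041254,  0.076     ])), ((2029, [220.6, 188.0], [195, 164, 52, 49]), array([ 0.58619576, -0.04404891,  0.076     ]))]
```

View pics/w1.png

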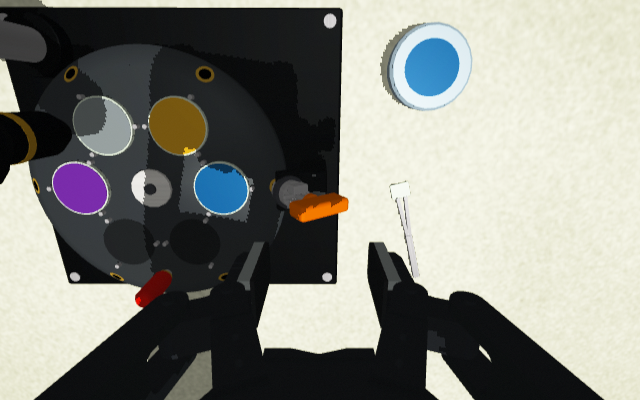

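The wrist view shows blue wafer at (221,188) matching the pose fit, and the orange bar centred (314,204), elongated along the radial direction. So the plunger's x is radial, not tangential. The jaws must close tangentially, so I turn −90° and go down.

```bash
python3 -m inch '[4,0,0,0,-8.5,4,0,0,0,-17,4,0,0,0,-25.5,4,0,0,0,-34,4,0,0,0,-42.5,4,0,0,0,-51,4,0,0,0,-59.5,4,0,0,0,-68,4,0,0,0,-76.5,4,0,0,0,-85,4,0,0,0,-90,4,0,0,2,-90,4,0,0,4,-90,4,0,0,5.5,-90,4,0,0,6,-90,4,0,0,6,-90,4,0,0,6,-90]' 40
python3 - <<'E'
from h import *
from plant import bot,imaging
s=bot.read_state();R=Rot.from_quat(s["tool_rot"]).as_matrix();print(s["tcp_pos"],R.round(3),s["joint_positions"],s["finger_gap"])
f=imaging.grab_frame("wrist");np.savez("pics/w2.npz",**f);cv2.imwrite("pics/w2.png",f["image"][:,:,::-1])
b=blobs(f,"orange");print(b)
E
```

```text
time: 3.3
tcp_pos: [0.5699, -0.1332, 0.1358]
tool_rot: [0.771, 0.636, 0.0, 0.001]
contact_force: [0.5, 1.3, 0.6]
finger_gap: 0.468
grasp_force: 0.0
[ 0.5699262  -0.13321191  0.13582966] [[ 0.19   0.982  0.001]
 [ 0.982 -0.19  -0.   ]
 [-0.     0.001 -1.   ]] [-3.49469243e-01  2.24132425e-01  1.78228892e+00 -6.25080885e-05
  1.13399349e+00 -1.58022351e-01] 0.4684972810475239
[(1160, [315.8, 230.8], [305, 204, 23, 63])]
```

View pics/w2.png

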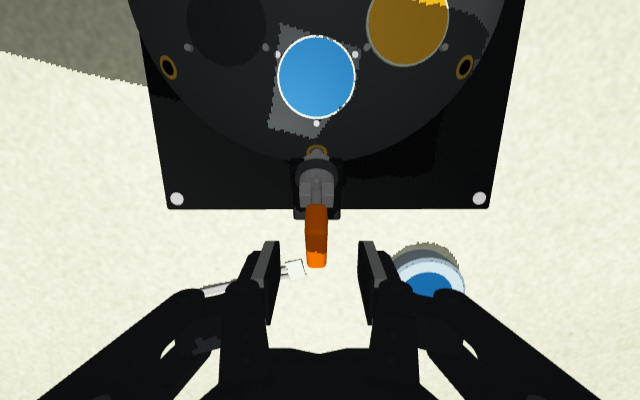

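The bar at (316,231) sits centred between the pads and aligned with them. I close and pull along the plunger axis.

```bash
python3 -m inch '[1,0,0,0,0,1,0,0,0,0,1,0,0,0,0,1,0,0,0,0,1,0,0,0,0,1,0,0,0,0]' 60; python3 -m inch '[1,-0.11,0,-0.16,0,1,-0.23,0,-0.33,0,1,-0.34,0,-0.49,0,1,-0.46,0,-0.66,0,1,-0.57,0,-0.82,0,1,-0.69,0,-0.98,0,1,-0.72,0,-1.03,0,1,-0.72,0,-1.03,0,1,-0.72,0,-1.03,0]'
python3 - <<'E'
from h import *
from plant import bot,imaging
s=bot.read_state();print(s["tcp_pos"],s["contact_force"])
a=load("pics/scene0.npz");f=imaging.grab_frame("scene");np.savez("pics/s3.npz",**f)
print(blobs(f,"orange",box=(200,170,350,270)))
E
```

```text
time: 3.95
tcp_pos: [0.5695, -0.1326, 0.1351]
tool_rot: [0.771, 0.637, 0.0, 0.0]
contact_force: [0.3, 0.1, 0.1]
finger_gap: 0.111
grasp_force: 0.0
time: 4.85
tcp_pos: [0.5681, -0.1397, 0.1453]
tool_rot: [0.771, 0.637, -0.0, -0.0]
contact_force: [0.8, -0.2, 0.4]
finger_gap: 0.115
grasp_force: 0.0
[ 0.56808877 -0.13967485  0.1453439 ] [ 0.78937686 -0.15839494  0.39813272]
[(188, [232.1, 224.5], [222, 216, 20, 17])]
```

Run:
```python
from h import *
from plant import bot,imaging
f=imaging.grab_frame("wrist");cv2.imwrite("pics/w3.png",f["image"][:,:,::-1])
g=load("pics/w2.npz");S=load("pics/scene0.npz")
print(blobs(f,"orange"), tri([ray(g,315.8,230.8),ray(S,232,224.4)]))
h=cv2.resize(load("pics/s3.npz")["image"][170:270,190:350],(640,400));cv2.imwrite("pics/s3.png",np.vstack([h])[:,:,::-1])
```

```text
[(1186, [317.1, 215.5], [306, 187, 23, 64])] [ 0.56840679 -0.12992343  0.12098633]
```

View pics/w3.png

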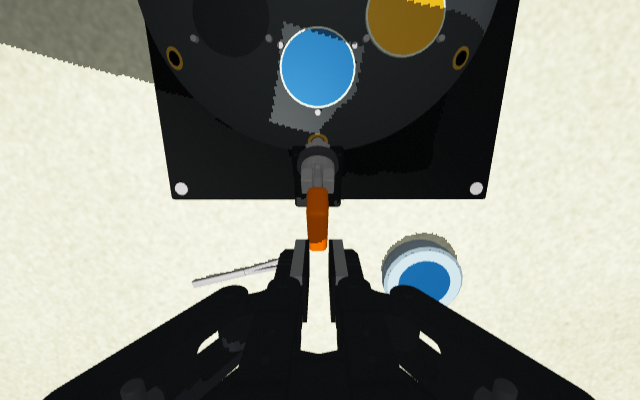

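Run:
```python
from h import *
from plant import bot,imaging
s=bot.read_state();R=Rot.from_quat(s["tool_rot"]).as_matrix();p=s["tcp_pos"];print(bot.nose_length,p,s["finger_gap"])
f=imaging.grab_frame("wrist")
def pj(X): c=f["R"]@X+f["t"];return (f["fx"]*c[0]/c[2]+f["cx"],f["fy"]*c[1]/c[2]+f["cy"])
for o in [(0,0,0),(0,.005,.025),(.011,.005,.025),(-.011,.005,.025),(.011,.005,.006),(0,0,.006)]: print(o,np.round(pj(p+R@np.array(o)),1))
e=np.array([.5984,-.0182])  # unused
u=np.radians(-10.88);out=np.array([np.sin(u),-np.cos(u),0]);n=np.sin(np.radians(35))*out+np.array([0,0,np.cos(np.radians(35))]);x=np.cos(np.radians(35))*out-np.array([0,0,np.sin(np.radians(35))])
c=np.array([.5977,.0186,0])+.1532*out+[0,0,.1233];print(c)
for a in(-.022,.022):
  for b in(-.01,.01): print(a,b,(c+a*x+b*n).round(4),np.round(pj(c+a*x+b*n),1))
```

```text
0.025 [ 0.56804772 -0.13964896  0.14527403] 0.11858424156627814
(0, 0, 0) [318.2 249.8]
(0, 0.005, 0.025) [326.3 230.8]
(0.011, 0.005, 0.025) [326.4 214.2]
(-0.011, 0.005, 0.025) [326.2 246.8]
(0.011, 0.005, 0.006) [327.3 226.6]
(0, 0, 0.006) [318.2 244.7]
[ 0.56878309 -0.13184618  0.1233    ]
-0.022 -0.01 [ 0.5733 -0.1085  0.1277] [316.9 184.9]
-0.022 0.01 [ 0.5711 -0.1198  0.1441] [316.8 214.4]
0.022 -0.01 [ 0.5665 -0.1439  0.1025] [317.1 226.1]
0.022 0.01 [ 0.5643 -0.1552  0.1189] [317.1 252.8]
```

The bar did not move and the fingers closed to 1 cm with no force, so they missed it. In the image the fingertips end at row 240, while the stated TCP predicts row 214. I'll check the tip height in the other cameras.

Run:
```python
from h import *
from plant import bot,imaging
s=bot.read_state();R=Rot.from_quat(s["tool_rot"]).as_matrix();p=s["tcp_pos"]
o=[]
for n in("scene","side"):
    f=imaging.grab_frame(n);np.savez(f"pics/{n}4.npz",**f)
    def pj(X): c=f["R"]@X+f["t"];return np.array((f["fx"]*c[0]/c[2]+f["cx"],f["fy"]*c[1]/c[2]+f["cy"]))
    t=pj(p+R@[0,0,.025]);q=pj(p);print(n,t,q)
    x0,y0=int(q[0])-40,int(q[1])-50
    c=cv2.resize(np.ascontiguousarray(f["image"][y0:y0+100,x0:x0+80]),None,fx=5,fy=5,interpolation=cv2.INTER_CUBIC)
    for z,col in((.025,(0,255,0)),(0,(255,0,255)),(-.025,(0,255,255))):
        m=(pj(p+R@[0,0,z])-[x0,y0]+.5)*5;cv2.circle(c,tuple(int(v) for v in m),4,col,-1)
    o.append(c)
cv2.imwrite("pics/c4.png",np.hstack(o)[:,:,::-1])
```

```text
scene [228.66554403 226.58978256] [226.81036542 218.08321426]
side [378.70452719 149.64701043] [379.60873517 141.54198632]
```

View pics/c4.png

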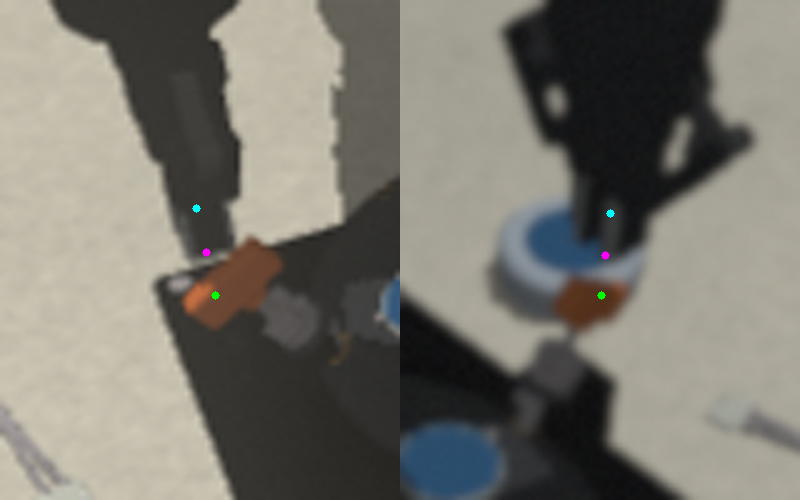

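In both views the actual fingertips end about at the TCP point (magenta), not 25 mm ahead, so I had been closing above the bar. I reopen, go lower and check.

```bash
python3 -m inch '[4,0,0,0,0,4,0,0,0,0,4,0.4,0,0,0,4,0.78,-0.07,0.3,0,4,0.78,-0.07,1.2,0,4,0.78,-0.07,2.2,0,4,0.78,-0.07,3.2,0,4,0.78,-0.07,3.7,0,4,0.78,-0.07,3.8,0,4,0.78,-0.07,3.8,0]'
python3 -m inch '[1,0,0,0,0,1,0,0,0,0,1,0,0,0,0,1,0,0,0,0,1,0,0,0,0,1,0,0,0,0]' 60
python3 - <<'E'
from h import *
from plant import bot,imaging
s=bot.read_state();print(s["tcp_pos"],s["joint_positions"])
f=imaging.grab_frame("wrist");cv2.imwrite("pics/w5.png",f["image"][100:400,:,::-1]);print(blobs(f,"orange"))
E
```

```text
time: 6.1
tcp_pos: [0.5688, -0.1319, 0.107]
tool_rot: [0.771, 0.636, -0.0, -0.0]
contact_force: [-0.0, 1.0, 0.1]
finger_gap: 0.473
grasp_force: 0.0
time: 6.7
tcp_pos: [0.569, -0.1322, 0.1081]
tool_rot: [0.771, 0.637, -0.0, 0.0]
contact_force: [-3.2, -0.3, 6.3]
finger_gap: 0.129
grasp_force: 47.9
[ 0.56898151 -0.13217688  0.10807234] [-3.48167839e-01  2.57349580e-01  1.80024798e+00 -4.48919498e-04
  1.08377567e+00 -1.57177119e-01]
[(1649, [318.0, 257.2], [304, 225, 28, 71])]
```

```bash
python3 -m inch '[1,-0.11,0,-0.16,0,1,-0.23,0,-0.33,0,1,-0.34,0,-0.49,0,1,-0.46,0,-0.66,0,1,-0.57,0,-0.82,0,1,-0.69,0,-0.98,0,1,-0.73,0,-1.05,0,1,-0.73,0,-1.05,0,1,-0.73,0,-1.05,0]'
python3 - <<'E'
from h import *
from plant import bot,imaging
s=bot.read_state();print(s["tcp_pos"],s["contact_force"],s["grasp_force"])
f=imaging.grab_frame("scene");D=imaging.grab_frame("side")
a=blobs(f,"orange",box=(200,170,350,270));b=blobs(D,"orange",box=(230,100,430,290));print(a,b)
print(tri([ray(f,*a[0][1]),ray(D,*b[0][1])]))
f=imaging.grab_frame("wrist");cv2.imwrite("pics/w6.png",f["image"][:,:,::-1]);print(blobs(f,"orange"))
E
```

```text
time: 7.65
tcp_pos: [0.5676, -0.1369, 0.1152]
tool_rot: [0.772, 0.636, 0.001, -0.001]
contact_force: [4.8, 4.2, -8.8]
finger_gap: 0.131
grasp_force: 46.5
[ 0.56757904 -0.13693162  0.11522936] [ 4.81499294  4.19768412 -8.76073564] 46.49270296096802
[(41, [222.9, 226.6], [220, 222, 7, 10]), (14, [237.1, 219.3], [236, 217, 4, 6])] [(43, [375.0, 147.2], [372, 143, 6, 10])]
[ 0.57397864 -0.14628972  0.12492591]
[(1650, [318.8, 257.3], [306, 225, 27, 71])]
```

View pics/w6.png

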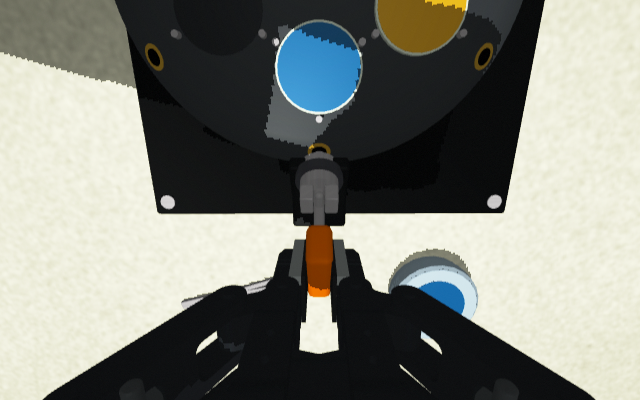

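```bash
python3 -m inch '[1,-0.1,0,-0.15,0,1,-0.2,0,-0.29,0,1,-0.2,0,-0.29,0,1,-0.2,0,-0.29,0]' 80
python3 -m inch '[1,0,0,0,-6,1,0,0,0,-12,1,0,0,0,-18,1,0,0,0,-24,1,0,0,0,-24]'
```

```text
time: 8.2
tcp_pos: [0.5672, -0.1388, 0.1179]
tool_rot: [0.772, 0.636, 0.002, -0.001]
contact_force: [5.6, 4.0, -10.4]
finger_gap: 0.128
grasp_force: 46.4
time: 8.7
tcp_pos: [0.5688, -0.1392, 0.1185]
tool_rot: [0.623, 0.782, 0.003, 0.001]
contact_force: [5.9, 3.8, -9.6]
finger_gap: 0.128
grasp_force: 96.9
```

```bash
python3 -m inch '[1,0,0,0,-7,1,0,0,0,-14,1,0,0,0,-21,1,0,0,0,-28,1,0,0,0,-28]'
python3 - <<'E'
from h import *
from plant import bot,imaging
s=bot.read_state();print(s["wrist_torque"],s["joint_positions"])
f=imaging.grab_frame("wrist");print(blobs(f,"orange"));cv2.imwrite("pics/w7.png",f["image"][:,:,::-1])
E
```

```text
time: 9.2
tcp_pos: [0.5691, -0.1391, 0.1193]
tool_rot: [0.415, 0.91, 0.003, 0.002]
contact_force: [5.1, 5.0, -7.6]
finger_gap: 0.128
grasp_force: 156.6
[ 0.89197999 -1.61086789 -0.42068117] [-0.36270937  0.24365995  1.79314804  0.00680751  1.10126356 -1.08090164]
[(1942, [319.4, 251.2], [302, 215, 39, 81])]
```

View pics/w7.png

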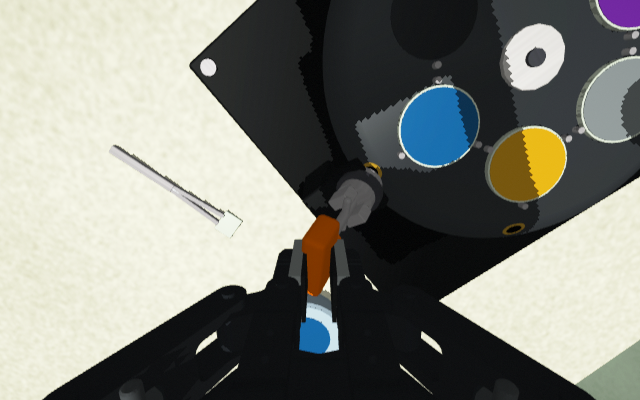

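The bar follows the tool: in the wrist view it lies at (319,251) between the pads, with the sleeve at (350,200) rotated. The twist is about 46°, so I continue with a softer grip.

```bash
python3 -m inch '[1,0,0,0,-6,1,0,0,0,-12,1,0,0,0,-18,1,0,0,0,-24,1,0,0,0,-28,1,0,0,0,-28]' 45
python3 - <<'E'
from h import *
from plant import bot,imaging
s=bot.read_state();print(s["wrist_torque"],s["joint_positions"])
f=imaging.grab_frame("wrist");print(blobs(f,"orange"));cv2.imwrite("pics/w8.png",f["image"][:,:,::-1])
E
```

```text
time: 9.85
tcp_pos: [0.5694, -0.1378, 0.1202]
tool_rot: [0.183, 0.983, 0.004, 0.002]
contact_force: [3.9, 6.4, -3.1]
finger_gap: 0.133
grasp_force: 188.7
[ 1.92502547 -1.71854182 -0.56395783] [-0.36208688  0.24271756  1.79259939  0.01008033  1.10324929 -1.56879795]
[(2101, [319.4, 252.3], [299, 212, 41, 90])]
```

```bash
python3 -m inch '[1.6,0,0,0,0,2.2,0,0,0,0,3,0,0,0,0,4,0,0,0,0,4.5,0,0,0,0,4.5,0,0,0,0,4.5,0,0,0,0]'
python3 - <<'E'
from h import *
from plant import bot,imaging
f=imaging.grab_frame("wrist");b=blobs(f,"orange");print(b);cv2.imwrite("pics/w9.png",f["image"][100:340,180:480][:,:,::-1].repeat(2,0).repeat(2,1))
S=imaging.grab_frame("scene");a=blobs(S,"orange",box=(200,170,350,270));print(a,tri([ray(f,*b[0][1]),ray(S,*a[0][1])]))
E
```

```text
time: 10.6
tcp_pos: [0.5672, -0.1414, 0.121]
tool_rot: [0.182, 0.983, -0.0, 0.0]
contact_force: [-0.6, -0.2, 0.1]
finger_gap: 0.527
grasp_force: 0.0
[(2862, [326.9, 255.9], [307, 212, 45, 91])]
[(153, [229.2, 222.8], [224, 214, 12, 19])] [ 0.5682383  -0.1366805   0.13003913]
```

View pics/w9.png

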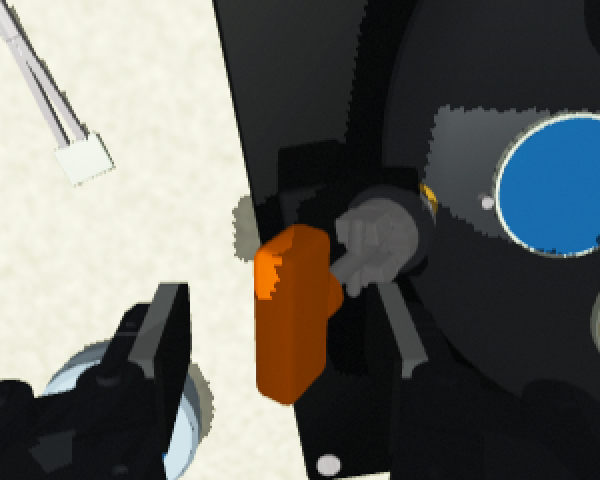

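The plunger holds itself out: hand off, bar standing clear of the sleeve, shifted about 10 mm along z and twisted to nearly tangential. Now the knob.

```bash
python3 -m inch '[5,0,0,-3,0,5,0,0,-6.4,0,5,2,2.5,-6.4,-6,5,4,5,-6.4,-12,5,6,7.5,-6.4,-18,5,8,10,-6.4,-24,5,10,12.4,-6.4,-32,5,11.8,14.4,-6.4,-40,5,11.8,14.4,-4,-40,5,11.8,14.4,-1.5,-40,5,11.8,14.4,0.5,-40,5,11.8,14.4,2,-40,5,11.8,14.4,2.4,-40,5,11.8,14.4,2.4,-40,5,11.8,14.4,2.4,-40]'
python3 -m inch '[1,0,0,0,0,1,0,0,0,0,1,0,0,0,0,1,0,0,0,0,1,0,0,0,0,1,0,0,0,0]' 30
python3 - <<'E'
from h import *
from plant import bot,imaging
s=bot.read_state();print(s["joint_positions"]);R=Rot.from_quat(s["tool_rot"]).as_matrix();print(R[:2,:2].round(4))
p=s["tcp_pos"][:2];c=np.array([.5977,.0186]);k=p-c;print("r",np.linalg.norm(k),"stage ang",np.degrees(np.arctan2(k[1],k[0]))%360+10.88)
for a in range(10,70,10): 
  t=np.radians(180-10.88+a);q=c+.09*np.array([np.cos(t),np.sin(t)]);print(a,(100*R[:2,:2].T@(q-p)).round(2))
E
```

```text
time: 12.2
tcp_pos: [0.5092, 0.0355, 0.0977]
tool_rot: [-0.166, 0.986, -0.0, 0.001]
contact_force: [-0.7, 0.2, 0.7]
finger_gap: 0.587
grasp_force: 0.0
time: 12.8
tcp_pos: [0.5093, 0.0355, 0.0978]
tool_rot: [-0.166, 0.986, -0.0, 0.001]
contact_force: [-1.1, -0.5, 6.3]
finger_gap: 0.193
grasp_force: 29.4
[-6.78931578e-02  1.24533599e-01  1.98057182e+00 -6.89975874e-05
  1.03464680e+00 -1.97137090e+00]
[[-0.9452 -0.3266]
 [-0.3266  0.9452]]
r 0.08999416485868886 stage ang 180.04881227019507
10 [ 0.66 -1.42]
20 [ 1.06 -2.93]
30 [ 1.2  -4.49]
40 [ 1.06 -6.06]
50 [ 0.65 -7.57]
60 [-0.01 -8.99]
```

```bash
python3 -m inch '[1,0.15,-0.28,0,0,1,0.36,-0.69,0,0,1,0.66,-1.42,0,0,1,0.89,-2.17,0,0,1,1.06,-2.93,0,0,1,1.16,-3.71,0,0,1,1.2,-4.49,0,0,1,1.16,-5.28,0,0,1,1.06,-6.06,0,0,1,0.88,-6.83,0,0,1,0.65,-7.57,0,0,1,0.45,-8.1,0,0,1,0.25,-8.5,0,0,1,0.18,-8.65,0,0,1,0.18,-8.65,0,0,1,0.18,-8.65,0,0]'
python3 - <<'E'
from h import *
from plant import bot,imaging
s=bot.read_state();R=Rot.from_quat(s["tool_rot"]).as_matrix()
p=s["tcp_pos"][:2];c=np.array([.5977,.0186]);k=p-c;print("r",np.linalg.norm(k),"stage ang",np.degrees(np.arctan2(k[1],k[0]))%360+10.88)
S=imaging.grab_frame("scene");D=imaging.grab_frame("side");y=np.radians(-10.88)
for n,f,b in(("scene",S,(200,170,370,270)),("side",D,(230,100,430,290))):
  for col,a in(("gold",-30),("blue",-90),("violet",90)):
    for x in blobs(f,col,box=b)[:1]:
      q=plane(f,*x[1],.0765)[:2]-c;print(n,col,x[0],q.round(4),np.linalg.norm(q).round(4),"moved",(np.degrees(np.arctan2(q[1],q[0])-y)-a)%360)
cv2.imwrite("pics/s10.png",S["image"][150:290,180:400][:,:,::-1].repeat(3,0).repeat(3,1))
E
```

```text
time: 14.4
tcp_pos: [0.5358, -0.0471, 0.0978]
tool_rot: [-0.166, 0.986, -0.0, 0.001]
contact_force: [0.2, -1.1, 5.8]
finger_gap: 0.194
grasp_force: 29.5
r 0.09027254705183857 stage ang 237.59674778861728
scene gold 218 [0.0618 0.0176] 0.0642 moved 56.74723429286963
scene blue 202 [ 0.048  -0.0441] 0.0651 moved 58.301364821528765
scene violet 39 [-0.0514  0.0321] 0.0606 moved 68.86605959230312
side gold 211 [0.0614 0.0173] 0.0638 moved 56.59530075791494
side blue 188 [ 0.0465 -0.0443] 0.0642 moved 57.30063811155601
side violet 73 [-0.0511  0.0332] 0.061 moved 67.873074605596
```

```bash
python3 -m inch '[2.4,0,0,0,0,2.8,0,0,0,0,2.8,0,0,0,0,2.8,0,0,-3,0,2.8,0,0,-6.5,0,2.8,0,0,-8.7,0,4.5,0,-2.4,-8.7,8,4.5,0,-4.8,-8.7,16,4.5,0,-7.2,-8.7,24,4.5,-0.05,-9.63,-8.7,32,4.5,-0.05,-9.63,-8.7,40,4.5,-0.05,-9.63,-6.5,40,4.5,-0.05,-9.63,-4,40,4.5,-0.05,-9.63,-2.4,40,4.5,-0.05,-9.63,-2.1,40,4.5,-0.05,-9.63,-2.1,40]' 40
python3 - <<'E'
from h import *
from plant import bot,imaging
f=imaging.grab_frame("wrist");b=blobs(f,"orange");print(b);cv2.imwrite("pics/w11.png",f["image"][100:340,180:480][:,:,::-1].repeat(2,0).repeat(2,1))
E
```

```text
time: 16.1
tcp_pos: [0.5664, -0.1373, 0.117]
tool_rot: [0.182, 0.983, 0.0, -0.001]
contact_force: [0.3, -0.3, -0.8]
finger_gap: 0.523
grasp_force: 0.0
[(2978, [319.9, 264.1], [299, 219, 47, 92])]
```

View pics/w11.png

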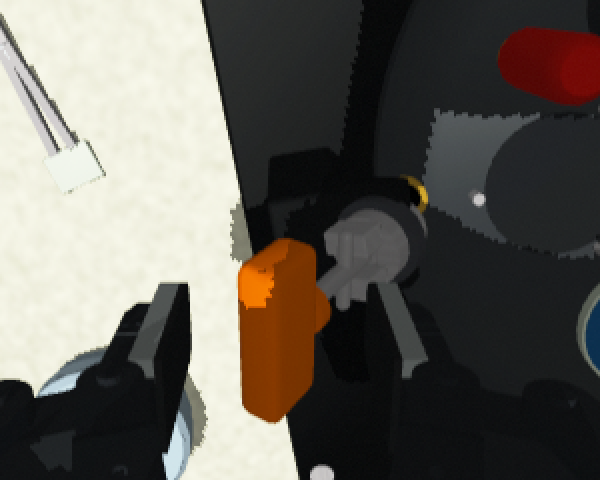

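The view shows the twisted bar between the pads at (320,264), still held out, and the red knob at the upper right. Now I grip it and twist it back 80°.

```bash
python3 -m inch '[1,0,0,0,0,1,0,0,0,0,1,0,0,0,0,1,0,0,0,0,1,0,0,0,0,1,-0.14,-0.04,-0.1,0,1,-0.14,-0.04,-0.1,0]' 40
python3 -m inch '[1,0,0,0,7,1,0,0,0,14,1,0,0,0,21,1,0,0,0,28,1,0,0,0,35,1,0,0,0,42,1,0,0,0,49,1,0,0,0,56,1,0,0,0,63,1,0,0,0,70,1,0,0,0,77,1,0,0,0,80,1,0,0,0,80,1,0,0,0,80]' 40
```

```text
time: 16.85
tcp_pos: [0.5683, -0.1381, 0.1196]
tool_rot: [0.182, 0.983, 0.0, 0.0]
contact_force: [-1.9, 1.9, 5.6]
finger_gap: 0.211
grasp_force: 39.7
time: 18.25
tcp_pos: [0.5671, -0.1394, 0.1181]
tool_rot: [0.771, 0.637, -0.001, -0.0]
contact_force: [-2.1, -4.2, 0.1]
finger_gap: 0.127
grasp_force: 39.4
```

```bash
python3 -m inch '[1.6,0,0,0,0,2.5,0,0,0,0,4,0,0,0,0,4,0,0,0,0,4,0,0,0,0]'
cat > g.py <<'E'
from h import *
from plant import bot,imaging
s=bot.read_state();R=Rot.from_quat(s["tool_rot"]).as_matrix()
S=imaging.grab_frame("scene");D=imaging.grab_frame("side");W=imaging.grab_frame("wrist")
u=np.radians(-10.88);n=np.array([np.sin(u)*.5736,-np.cos(u)*.5736,.8192]);h0=np.array([.5690,-.1311,.1225])
a=blobs(S,"orange",box=(200,170,350,270));b=blobs(D,"orange",box=(330,100,430,190));w=blobs(W,"orange")
print(a[:1],b[:1],w[:1])
if a and b: q=tri([ray(S,*a[0][1]),ray(D,*b[0][1])]);print("tri SD",q,"pull mm",1000*n@(q-h0))
if a: print("scene only: home (232,224.4)")
E
python3 g.py
```

```text
time: 18.75
tcp_pos: [0.5683, -0.1382, 0.1189]
tool_rot: [0.771, 0.637, 0.0, 0.0]
contact_force: [0.8, -0.4, 0.3]
finger_gap: 0.469
grasp_force: 0.0
[(33, [223.6, 227.2], [221, 223, 6, 9])] [(76, [376.9, 149.2], [372, 145, 11, 10])] [(1583, [317.1, 245.9], [304, 214, 27, 71])]
tri SD [ 0.56980629 -0.14552829  0.12032093] pull mm 6.254911619566983
scene only: home (232,224.4)
```

```bash
python3 -m inch '[4,0,0,-3,0,4,0,0,-6.5,0,3,2,-1.2,-6.5,8,3,4,-2.4,-6.5,16,3,6,-3.6,-6.5,24,3,8.33,-4.92,-6.5,32,3,8.33,-4.92,-6.5,40,3,8.33,-4.92,-6.5,48,3,8.33,-4.92,-6.5,56,3,8.33,-4.92,-6.5,60,3,8.33,-4.92,-3.5,60,3,8.33,-4.92,-0.5,60,3,8.33,-4.92,1.5,60,3,8.33,-4.92,2.1,60,3,8.33,-4.92,2.1,60]' 30
python3 - <<'E'
exec(open('g.py').read())
p=s["tcp_pos"][:2];c=np.array([.5977,.0186]);k=p-c;print("r",np.linalg.norm(k),"stage ang",np.degrees(np.arctan2(k[1],k[0]))%360+10.88)
y=u
for nm,f,b in(("scene",S,(200,170,370,270)),("side",D,(230,100,430,290))):
  for col,a in(("gold",-30),("blue",-90)):
    x=blobs(f,col,box=b)[0];q=plane(f,*x[1],.0765)[:2]-c;print(nm,col,x[0],np.linalg.norm(q).round(4),"moved",(np.degrees(np.arctan2(q[1],q[0])-y)-a)%360)
E
```

```text
time: 20.4
tcp_pos: [0.5347, -0.0472, 0.0969]
tool_rot: [0.986, 0.166, -0.001, -0.0]
contact_force: [0.8, 0.5, 1.3]
finger_gap: 0.352
grasp_force: 0.0
[(190, [230.7, 223.3], [221, 215, 20, 18])] [] [(1974, [518.3, 272.4], [487, 246, 75, 54])]
scene only: home (232,224.4)
r 0.09104335959341009 stage ang 237.12358189262508
scene gold 217 0.0638 moved 56.85424226361902
scene blue 210 0.0645 moved 58.00803997726554
side gold 211 0.0638 moved 56.59530075791494
side blue 189 0.0643 moved 57.50631859452537
```

```bash
python3 -m inch '[1,0,0,0,0,1,0,0,0,0,1,0,0,0,0,1,0,0,0,0,1,0,0,0,0]' 30
python3 -m inch '[1,0.02,0.03,0,0,1,0.04,0.06,0,0,1,0.05,0.09,0,0,1,0.07,0.12,0,0,1,0.08,0.15,0,0,1,0.1,0.18,0,0,1,0.11,0.21,0,0,1,0.13,0.24,0,0,1,0.13,0.24,0,0,1,0.13,0.24,0,0]'
cat > k.py <<'E'
exec(open('g.py').read())
print("F",s["contact_force"].round(1),"pred px home/4.7/6:",end=" ")
for m in(0,.0047,.006):
    X=S["R"]@(h0+n*m)+S["t"];print((S["fx"]*X[0]/X[2]+S["cx"]).round(1),(S["fy"]*X[1]/X[2]+S["cy"]).round(1),end="; ")
    X=W["R"]@(h0+n*m)+W["t"];print("w",(W["fx"]*X[0]/X[2]+W["cx"]).round(1),(W["fy"]*X[1]/X[2]+W["cy"]).round(1),end=" | ")
p=s["tcp_pos"][:2];c=np.array([.5977,.0186]);k=p-c;print("\nr",np.linalg.norm(k),"stage ang",np.degrees(np.arctan2(k[1],k[0]))%360+10.88)
for nm,f,b in(("scene",S,(200,170,370,270)),("side",D,(230,100,430,290))):
    x=blobs(f,"gold",box=b)[0];q=plane(f,*x[1],.0765)[:2]-c;print(nm,"gold moved",(np.degrees(np.arctan2(q[1],q[0])-u)+30)%360)
E
python3 k.py
```

```text
time: 21.05
tcp_pos: [0.5375, -0.0477, 0.0996]
tool_rot: [0.986, 0.166, 0.002, 0.001]
contact_force: [0.1, 0.4, 6.3]
finger_gap: 0.19
grasp_force: 29.6
time: 22.05
tcp_pos: [0.5382, -0.0484, 0.0996]
tool_rot: [0.986, 0.165, 0.001, -0.001]
contact_force: [-1.7, 4.0, 8.7]
finger_gap: 0.192
grasp_force: 29.9
[(190, [230.9, 223.3], [221, 215, 20, 18])] [(12, [381.6, 150.2], [380, 148, 4, 5])] [(1956, [512.5, 272.9], [481, 246, 75, 54])]
tri SD [ 0.56132686 -0.13444855  0.12381734] pull mm 3.796128970858762
scene only: home (232,224.4)
F [-1.7  4.   8.7] pred px home/4.7/6: 232.2 224.5; w 507.9 268.6 | 230.8 223.6; w 517.4 275.6 | 230.4 223.3; w 520.1 277.6 | 
r 0.0895819743475561 stage ang 239.26812029679436
scene gold moved 58.179624129929415
side gold moved 57.837326976667356
```

```bash
python3 -m inch '[1,0.01,0.02,0,0,1,0.02,0.04,0,0,1,0.03,0.06,0,0,1,0.04,0.08,0,0,1,0.05,0.1,0,0,1,0.06,0.12,0,0,1,0.06,0.12,0,0]'
python3 k.py
```

```text
time: 22.9
tcp_pos: [0.5386, -0.0488, 0.0995]
tool_rot: [0.986, 0.165, -0.0, -0.001]
contact_force: [-3.2, 4.6, 11.0]
finger_gap: 0.192
grasp_force: 30.0
[(189, [230.9, 223.3], [221, 215, 20, 18])] [(15, [381.9, 149.7], [380, 147, 5, 6])] [(1976, [511.4, 273.5], [479, 247, 76, 54])]
tri SD [ 0.56153569 -0.13501122  0.12452816] pull mm 4.672765895524605
scene only: home (232,224.4)
F [-3.2  4.6 11. ] pred px home/4.7/6: 232.2 224.5; w 506.9 269.2 | 230.8 223.6; w 516.4 276.3 | 230.4 223.3; w 519.1 278.3 | 
r 0.08962766984005316 stage ang 239.59591443942006
scene gold moved 58.53862372668982
side gold moved 57.837326976667356
```

```bash
python3 -m inch '[1,0.01,0.02,0,0,1,0.02,0.04,0,0,1,0.03,0.06,0,0,1,0.04,0.08,0,0,1,0.05,0.1,0,0,1,0.06,0.12,0,0,1,0.06,0.12,0,0]'
python3 k.py
```

```text
time: 23.75
tcp_pos: [0.5391, -0.0492, 0.0995]
tool_rot: [0.986, 0.165, -0.001, -0.002]
contact_force: [-3.8, 5.7, 11.2]
finger_gap: 0.191
grasp_force: 30.1
[(191, [230.9, 223.4], [221, 215, 20, 18])] [(15, [381.6, 149.8], [380, 147, 4, 6])] [(1970, [509.6, 273.9], [478, 248, 75, 54])]
tri SD [ 0.56190281 -0.13488929  0.12429235] pull mm 4.37116826530642
scene only: home (232,224.4)
F [-3.8  5.7 11.2] pred px home/4.7/6: 232.2 224.5; w 505.6 270.0 | 230.8 223.6; w 515.1 277.1 | 230.4 223.3; w 517.8 279.1 | 
r 0.089610588761819 stage ang 240.01952346545937
scene gold moved 59.13855237115703
side gold moved 58.48881177575732
```

```bash
python3 -m inch '[1,0.01,0.02,0,0,1,0.02,0.04,0,0,1,0.03,0.06,0,0,1,0.04,0.08,0,0,1,0.05,0.1,0,0,1,0.06,0.12,0,0,1,0.06,0.12,0,0]'
python3 k.py
```

```text
time: 24.6
tcp_pos: [0.5405, -0.0505, 0.0996]
tool_rot: [0.986, 0.165, 0.0, -0.001]
contact_force: [-2.4, 5.1, 10.8]
finger_gap: 0.191
grasp_force: 30.0
[(194, [232.2, 224.3], [222, 216, 21, 17])] [(24, [381.0, 150.0], [379, 147, 5, 7])] [(1854, [496.9, 268.9], [465, 244, 75, 51])]
tri SD [ 0.563776   -0.13390245  0.12284891] pull mm 2.4300124330443764
scene only: home (232,224.4)
F [-2.4  5.1 10.8] pred px home/4.7/6: 232.2 224.5; w 501.5 271.6 | 230.8 223.6; w 510.8 278.7 | 230.4 223.3; w 513.5 280.8 | 
r 0.08965413100167911 stage ang 241.27255816783563
scene gold moved 60.093597768333716
side gold moved 60.109397036632856
```

The bar is back at its home pixel (232.2, 224.3) and gold has moved 60.1°, so the pin has dropped. I release the knob and withdraw.

```bash
python3 -m inch '[2.4,-0.06,-0.12,0,0,2.8,-0.06,-0.12,0,0,2.8,-0.06,-0.12,0,0,2.8,-0.06,-0.12,-3,0,2.8,-0.06,-0.12,-6.5,0,2.8,-3,-0.12,-9,0,2.8,-7,-0.12,-10,0,2.8,-10,-0.12,-10,0,2.8,-10,-0.12,-10,0,2.8,-10,-0.12,-10,0]'
python3 - <<'E'
exec(open('k.py').read())
tw=W["image"];cv2.imwrite("pics/s12.png",np.vstack([cv2.resize(S["image"][170:270,190:350],(640,400))])[:,:,::-1])
for cl,nm,f in(("gold","S",S),("gold","D",D)):
    q=plane(f,*blobs(f,"gold",box=(200,100,430,290))[0][1],.0765);i=c+.064*np.array([np.cos(u+np.pi/6),np.sin(u+np.pi/6)]);print("gold-inspection mm",1000*(q[:2]-i))
print(s["grasp_force"])
E
```

```text
time: 25.75
tcp_pos: [0.4453, -0.0838, 0.1976]
tool_rot: [0.986, 0.165, 0.0, 0.0]
contact_force: [0.2, 0.4, 0.0]
finger_gap: 0.326
grasp_force: 0.0
[(190, [232.0, 224.3], [222, 216, 20, 17])] [(95, [376.3, 150.8], [370, 147, 14, 10])] [(1611, [444.5, 61.8], [418, 37, 55, 51])]
tri SD [ 0.56889461 -0.13108865  0.12276262] pull mm 0.22015262050161724
scene only: home (232,224.4)
F [0.2 0.4 0. ] pred px home/4.7/6: 232.2 224.5; w 444.8 63.5 | 230.8 223.6; w 450.3 65.1 | 230.4 223.3; w 451.9 65.5 | 
r 0.1836317788654937 stage ang 224.76514125045293
scene gold moved 60.2217997955202
side gold moved 60.37101974927917
gold-inspection mm [-0.13209695  0.21620388]
gold-inspection mm [-0.53890188  0.24888317]
0.0
```

View pics/s12.png

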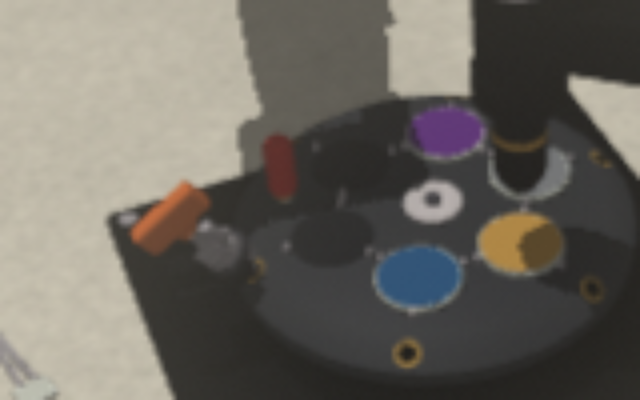

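The orange grip is home at its starting pixel and in line (about 0.2 mm of pull measured). The gold wafer at (520,240) of the crop lies under the objective, within 0.6 mm of the inspection point. The arm is clear, so I hand it in.

```bash
python3 -c "
from plant import job
print(job.close_job())"
```

```text
the job is handed in; nothing more can be done
None
```

I handed the job in at about 26 s of the 72 s allowed: the gold wafer measures within 0.6 mm of the microscope axis, the pin measures home (about 0.2 mm of pull), the T-grip is back in line, and the arm is clear; the hand-in gave no verdict.

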